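# Turn the die in the slide jaws and hold the magnifier at its balance point

### The job

The pitted side of the embossing die has to be inspected: draw back the slide jaw, turn the die a quarter turn so that its pitted side faces the hinged magnifier, seat it upright in the middle of its bed against the fixed jaw, push the slide jaw snug against it again and let go. Then swing the magnifier up by its bar to its upright balance point, without slamming it or letting it fall either way, and finish while still holding the bar there. Leave everything else on the bench where it is.

Things in the scene. Friction and masses are not known exactly. Their poses are not given: they have to be found in the camera images.
- stand: Inspection stand fixed on the bench: steel plate 150 (x) x 330 (y) x 12 mm. Origin: centre of its underside, on the bench; z up. In order along its +y, all centred on x = 0: pull tab, slide jaw, die bed, fixed jaw, hinge, flat magnifier. Fixed jaw: y -6.5 to +8.5 mm, 80 mm long, top 45 mm above the bench. Hinge posts at x = +-66 mm, 60 mm high. Turned up to 0.3 rad from the world axes.
- jaw (a joint): Position of the slide jaw in m: 0 = its face just touches the clamped die, grows as the jaw is drawn back towards the stand's -y, stop at 0.028. It stays where it is left (sliding friction about 2.5 N). Jaw face 80 mm long, top 45 mm above the bench.
- jaw_tab (a point): Top centre of the slide jaw's black upright pull tab, 77 mm above the bench. The tab is 40 mm along the stand's x, 12 mm thick along the stand's y and free over its upper 47 mm; below it, 30 mm above the bench, is the jaw's flat carriage. At stand x = 0, y = -125 mm with the jaw at 0; it moves with the jaw.
- bed (a point): Centre of the top of the white bed pad that the die stands on: 20 mm above the bench, at stand y = -30 mm. A clamped die stands centred over it, its magnifier-side face at stand y = -6.5 mm against the fixed jaw.
- die: Aluminium embossing die, an upright block 46 x 46 x 85 mm tall, about 0.4 kg, clamped upright with its upper 60 mm above the jaws. Origin: centre of its underside; z up; x points out of the one side with six small square pits (2 columns of 3); the other sides are plain. At first the pits face the stand's +x (away from the robot).
- die_face (a point): Centre of the die's pitted side, 23 mm along the die's x axis from its middle and 42.5 mm above its underside.
- magnifier (a joint): Angle of the magnifier flap, rad: 0 = flat on its rest, pointing to the stand's +y; grows as it swings up and over towards the die (stop at 2.5). 1.571 = upright above its hinge, its balance point (its weight is even about its own plane). The hinge is free, without a stay: off balance the flap falls to one side or the other.
- magnifier_hinge (a point): Middle of the flap's hinge axis (the axis runs along the stand's x), 50 mm above the bench, at stand y = +50 mm.
- magnifier_bar (a point): Middle of the flap's round grip bar: 10 mm thick, 86 mm clear between its side arms, parallel to the hinge and 140 mm from it, 50 mm above the bench at rest; it can turn between finger pads. The flap (0.24 kg) is a clear pane in a steel rim 110 mm wide, 8 mm thick, that ends 95 mm from the hinge: an open gap of 40 mm lies between rim and bar.
- praline1: Loose chocolate praline, 27 mm wide and 28 mm tall, standing on the bench beside the stand. Origin: centre of its underside. Leave alone.
- praline2: Loose chocolate praline, 27 mm wide and 28 mm tall, standing on the bench beside the stand. Origin: centre of its underside. Leave alone.
- praline3: Loose chocolate praline, 27 mm wide and 28 mm tall, standing on the bench beside the stand. Origin: centre of its underside. Leave alone.
- spare_mould: Spare brown mould lying flat on the bench, 135 x 275 x 22 mm, to the robot's right. Origin: centre of its underside. Leave alone.
Things that resemble listed ones, but are neither listed nor needed, are in the scene too. Of the things shaped like the die, the aluminium one is meant.

How it is judged:
By the outcome, as a careful person would: the job done as asked, in the order asked, and still so for the second after the job is handed in, while the arm keeps its last pose, push and grip.
It also fails if it takes over 64 s, if anything falls off the work surface, if the arm or the gripper's body presses on something with over 40 N, if the wrist force passes 120 N, or if a joint passes its speed limit or range.

### The arm

A 6-joint arm with a two-finger parallel gripper is mounted at the origin on the work surface. World frame = base frame: x ahead of the robot, y to its left, z up, the work surface at z = 0. Lengths are in mm, angles in degrees, forces in N, time in s.
With the tool pointing down it reaches from about 350 to 850 mm from the base axis. Payload 8.1 kg.
Tool frame: the origin (TCP) lies midway between the tips of the shut fingers; the grasp point (between the pads) lies hold_point_z behind it (hold_point_z is the distance from the TCP to the grasp point, in mm); z points along the fingers, x is the direction in which the jaws open and shut, and the axes are right-handed (so a half turn about z gives the same grasp; the last joint's range is limited). The gripper opens to 85 mm and grips with 20 to 120 N. Pads are 22 mm wide; open, the fingers measure 114 mm over their backs; the gripper's body (76 mm by 85 mm) begins 54 mm behind the grasp point. The pads swing forward as they close: fully open they stand 13 mm farther back than shut.
Start: joints at [-4.893, 7.471, 85.268, -0, 87.261, -4.893], TCP at [600.004, 0.022, 231.292] pointing down, gripper open.
Joint ranges: [-169.43, 169.43], [-51.17, 129.36], [1.28, 143.12], [-76.62, 256.62], [0, 156.53], [-152.29, 152.29]. Speed limits (degrees/s): [136.94, 136.94, 159.86, 180, 180, 180].

### API

Orientations are given as [roll, pitch, yaw] about the fixed x, y, z axes, in that order (R = Rz(yaw) Ry(pitch) Rx(roll)).
In Python, from bench import * gives the robot as it stands.
- The arm moves only by the shell command python3 -m pendant 'ROWS' [OPENING] [FORCE]. ROWS is JSON, a list that holds one entry, the list of rows, each a list of 4 numbers: the shift along the tool's x, y, z normalised to -1 to 1, where 1 is 0.02 m, then the turn about the tool's z normalised to -1 to 1, where 1 is 0.08 rad. A call has exactly 10 rows; each row shifts and turns the pose as measured when the row begins, along the tool's axes as they then stand; what a row does not reach is not made up. A row lasts 1/12 s, in which the tool goes at most 41.7 mm and 7.16 degrees, less where a joint would pass 70% of its speed; a pose out of reach is approached as far as the arm can. A call with a number of a shift or a turn outside -1 to 1 is refused whole. A call with a gripper value outside its range is refused whole. OPENING is the gripper's target within -1 to 1 (fully open at 1, half-way at 0, shut at -1), set as the call begins (- or left out, the last holds). The fingers move at their own pace and stop on an object; FORCE is the grip in N (left out, the last holds). Time passes only in rows, so rows that do not move let the fingers close, or fill a call up. It gives the time, the measured TCP pose, the force and the opening at its end, in the units of the state.
- sense(): the state, without advancing time (a new reading comes with each control period).
- snapshot(name): name is "scene" or "side" or "wrist"; returns the picture (384x512x3 uint8, red, green, blue); there is no depth.
- calibration(name): a dict with "mtx" (3x3 intrinsics, pixels), "world_to_cam" (4x4, takes a point from world to camera coordinates); the wrist camera has in their place "hand_eye" (4x4, takes a point from camera to tool coordinates, whose origin is the TCP and whose axes are the tool frame's). Camera axes: x right, y down, z forward; pixel columns grow to the right and rows downward; lengths in mm; the calibration is good to about 2 mm. A picture is of the moment at which its call begins: read the wrist's pose just before it. calibration takes no time and is no camera call.
- hand_in(): hands the job in, once; it reports no verdict.
The state is a dict: "time": time; "joint_pos": joint angles; "qd": joint speeds; "joint_efforts": joint torques, N m; "tool_pos": TCP position; "tcp_rot": TCP orientation; "ft_force": force on the tool from outside, world axes, zero at the start; "wrist_torque": the same for the moment, N m; "finger_gap": finger opening in mm.
Only numpy, scipy, OpenCV 4.12 (cv2) and the standard library are available. Lean on these libraries where they do the work, as an engineer would, in place of code of your own. Each camera call takes 0.05 s, during which the arm holds its last target.

## Working session

There is one attempt and no reset: what is moved stays moved. The work goes in short steps, Python scripts to look and compute and a shell command to move; the robot and the scene stay as the last step left them, time stands still between calls to the robot, and variables do not carry over. Pictures are saved under pics/ and viewed, and the job is handed in when it is done.

```bash
ls; mkdir -p pics; python3 - <<'E'
from bench import *
import cv2,numpy as np
print(sense())
for n in ["scene","side","wrist"]:
    im=snapshot(n); cv2.imwrite(f"pics/{n}0.png",im[:,:,::-1]); print(n,calibration(n))
import bench; print([x for x in dir(bench) if x[0]!='_'])
E
```

```text
pics
{'time': 0.0, 'joint_pos': array([-4.89304792e+00,  7.51351520e+00,  8.53293209e+01,  3.35820978e-04,
        8.72626228e+01, -4.89274422e+00]), 'qd': array([ 0.02440991, -0.01333232,  0.06272474, -0.0949153 , -0.05466009,
       -0.00087873]), 'joint_efforts': array([-1.90700346e-03, -5.69404185e+01, -5.00557995e+01, -2.19391650e-04,
        1.44415747e-02,  7.24149572e-05]), 'tool_pos': array([5.99446622e+02, 7.19813930e-02, 2.30260651e+02]), 'tcp_rot': array([-1.79990671e+02,  1.05045979e-01, -3.11491517e-04]), 'ft_force': array([0.19699561, 0.48990488, 0.14386354]), 'wrist_torque': array([ 0.02632793,  0.03326851, -0.06373022]), 'finger_gap': 85.28277625071323}
scene {'mtx': array([[448.30998783,   0.        , 252.39988003],
       [  0.        , 448.30998783, 200.23928568],
       [  0.        ,   0.        ,   1.        ]]), 'world_to_cam': array([[ 1.31223709e-01,  9.91322844e-01, -7.70434961e-03,
         5.53414156e+01],
       [ 7.81502553e-01, -1.08224636e-01, -6.14443804e-01,
        -3.68738773e+02],
       [-6.09945980e-01,  7.46086261e-02, -7.88922971e-01,
       
[... 535 characters left out ...]
835e+02],
       [ 0.00000000e+00,  0.00000000e+00,  0.00000000e+00,
         1.00000000e+00]])}
wrist {'mtx': array([[307.34373815,   0.        , 251.25539423],
       [  0.        , 307.34373815, 191.86755633],
       [  0.        ,   0.        ,   1.        ]]), 'hand_eye': array([[ 9.99999703e-01,  1.23726628e-04, -7.61208240e-04,
         2.12117262e-01],
       [ 9.61181623e-05,  9.59354485e-01,  2.82203762e-01,
        -7.16408650e+01],
       [ 7.65184659e-04, -2.82203751e-01,  9.59354188e-01,
        -1.42310021e+02],
       [ 0.00000000e+00,  0.00000000e+00,  0.00000000e+00,
         1.00000000e+00]])}
['PlanningError', 'calibration', 'hand_in', 'hold_point_z', 'sense', 'snapshot']
```

View pics/scene0.png

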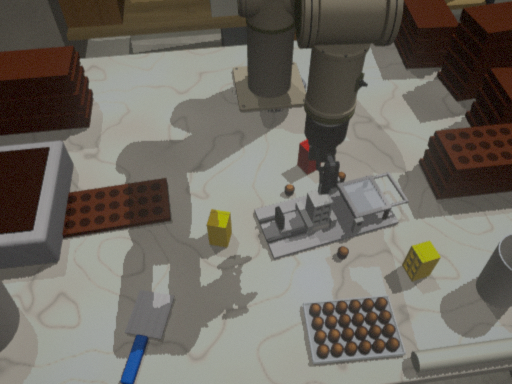

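View pics/side0.png

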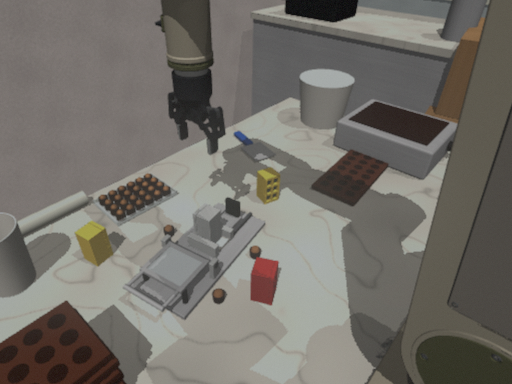

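View pics/wrist0.png

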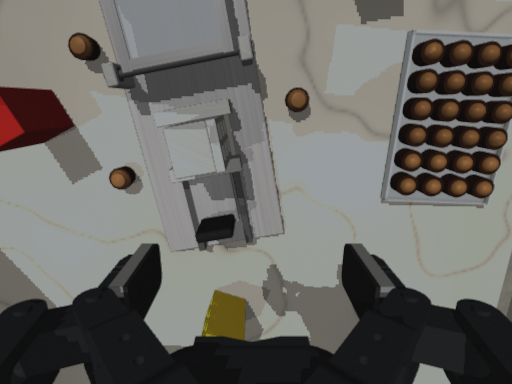

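The stand is at scene (325,215), wrist (200,130), side (200,255), with the tab, die and flap along it. Things shaped like the die are yellow ones at scene (220,228) and (420,260), a red one at scene (308,155), and the grey one in the stand at scene (318,208). The grey one is aluminium and clamped. I'll enlarge crops to confirm this and find pixels.

```bash
python3 - <<'E'
import cv2,numpy as np
def crop(n,x0,y0,x1,y1,s,o):
    im=cv2.imread(f"pics/{n}0.png")[y0:y1,x0:x1]
    im=cv2.resize(im,None,fx=s,fy=s,interpolation=cv2.INTER_CUBIC)
    for x in range((x0//10+1)*10,x1,10): cv2.putText(im,str(x) if x%20==0 else '|',((x-x0)*s-8,10),0,.35,(0,0,255))
    for y in range((y0//10+1)*10,y1,10): cv2.putText(im,str(y),(0,(y-y0)*s+4),0,.35,(0,0,255))
    cv2.imwrite(f"pics/{o}.png",im)
crop("wrist",90,0,290,260,3 if 0 else 2,"wc0")
crop("wrist",100,90,290,260,4,"wc1")
crop("scene",250,165,410,260,5,"sc1")
crop("side",120,185,280,310,5,"si1")
E
```

```text
(no output)
```

View pics/wc1.png

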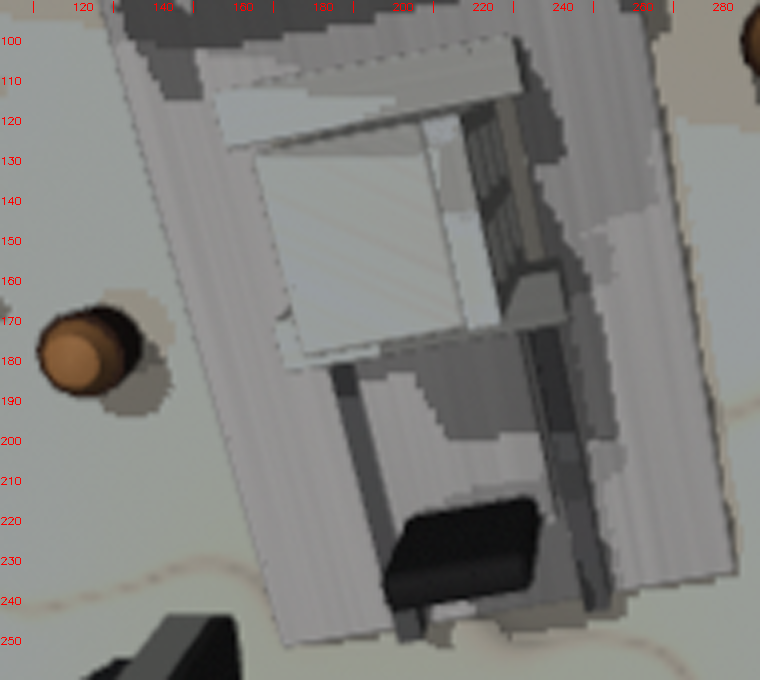

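View pics/sc1.png

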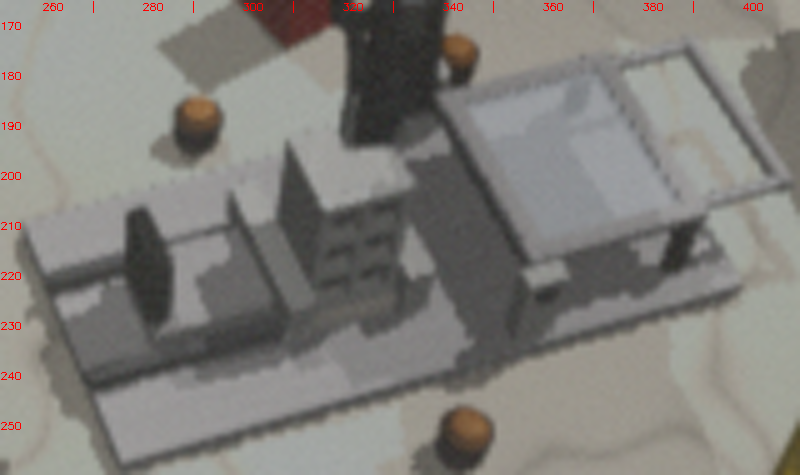

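View pics/si1.png

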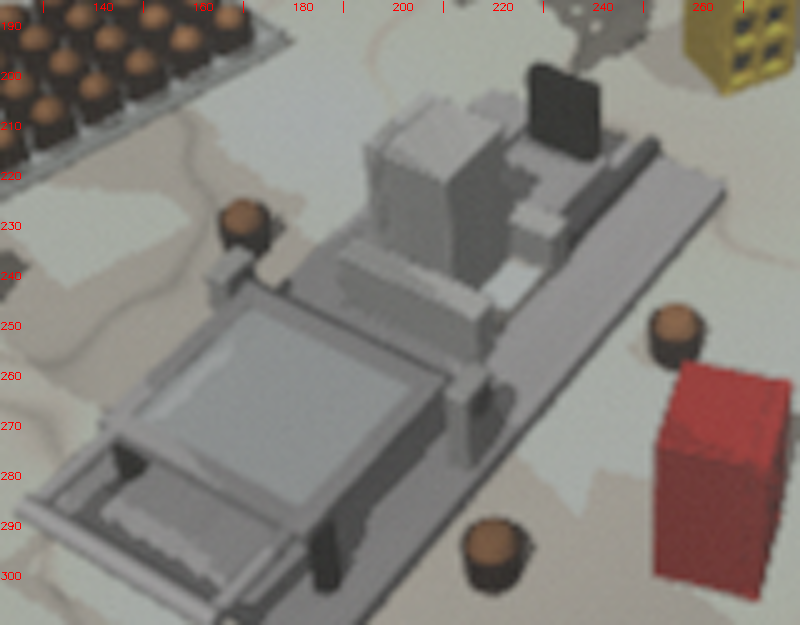

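```bash
cat > h.py <<'E'
from bench import *
import cv2,numpy as np
from scipy.spatial.transform import Rotation as R
def cam(n,st=None):
    c=calibration(n); K=c["mtx"]
    if n=="wrist":
        st=st or sense(); T=np.eye(4); T[:3,:3]=R.from_euler('xyz',st["tcp_rot"],degrees=True).as_matrix(); T[:3,3]=st["tool_pos"]
        return K,np.linalg.inv(T@c["hand_eye"])
    return K,c["world_to_cam"]
def ray(n,p,z,st=None):
    K,W=cam(n,st); out=[]
    for u in np.atleast_2d(p):
        d=W[:3,:3].T@np.linalg.solve(K,[u[0],u[1],1.]); o=-W[:3,:3].T@W[:3,3]
        out.append(o+d*(z-o[2])/d[2])
    return np.array(out)
def tri(n1,p1,n2,p2,st=None):
    A=[];
    for n,p in((n1,p1),(n2,p2)):
        K,W=cam(n,st);A.append((K@W[:3],np.array(p,float).reshape(2,1)))
    X=cv2.triangulatePoints(A[0][0],A[1][0],A[0][1],A[1][1]); return (X[:3]/X[3]).ravel()
def proj(n,P,st=None):
    K,W=cam(n,st); q=(W[:3,:3]@np.atleast_2d(P).T).T+W[:3,3]; q=q@K.T; return q[:,:2]/q[:,2:]
def shot(n,o,box=None,s=1):
    st=sense(); im=snapshot(n)[:,:,::-1]; cv2.imwrite(f"pics/{o}_raw.png",im)
    x0,y0,x1,y1=box or (0,0,512,384); im=im[y0:y1,x0:x1]
    im=cv2.resize(im,None,fx=s,fy=s,interpolation=cv2.INTER_CUBIC)
    if s>1:
        for x in range((x0//10+1)*10,x1,10): cv2.putText(im,str(x) if x%20==0 else '|',((x-x0)*s-8,10),0,.35,(0,0,255))
        for y in range((y0//10+1)*10,y1,10): cv2.putText(im,str(y),(0,(y-y0)*s+4),0,.35,(0,0,255))
    cv2.imwrite(f"pics/{o}.png",im); return st
E
python3 - <<'E'
from h import *
print(hold_point_z)
np.set_printoptions(precision=1,suppress=True)
pw=ray("wrist",[(171.75,252),(284.25,233.25)],12);print("plate w",pw,np.linalg.norm(pw[1]-pw[0]),np.arctan2(*(pw[1]-pw[0])[[1,0]]))
ps=ray("scene",[(254.4,209.4),(274.4,259),(398,223)],12);print("plate s",ps,np.linalg.norm(ps[1]-ps[0]),np.linalg.norm(ps[2]-ps[1]))
d=ray("wrist",[(164,129),(206,128.75),(216.75,172),(175.75,179)],105);print("die w",d,d.mean(0))
for i in range(4):print(np.linalg.norm(d[i]-d[i-1]))
# fixed jaw top z45: crop corners
f=ray("wrist",[(100+232/4,90+148/4),(100+522/4,90+93/4),(100+515/4,90+37/4)],45);print("fj",f)
s=ray("scene",[(250+285/5,165+140/5),(250+365/5,165+135/5),(250+412/5,165+185/5),(250+325/5,165+208/5)],105);print("die s",s,s.mean(0))
t=ray("wrist",[(100+406/4,90+515/4),(100+535/4,90+495/4)],77);print("tab",t,np.linalg.norm(t[1]-t[0]))
E
```

```text
18.700000000000003
plate w [[ 495.9 -115.9   12. ]
 [ 641.2  -89.3   12. ]] 147.72058230569465 0.18080844464747012
plate s [[ 495.  -116.1   12. ]
 [ 645.   -89.1   12. ]
 [ 585.3  230.5   12. ]] 152.4472979049204 325.18354407092147
die w [[524.6  49.1 105. ]
 [560.6  49.3 105. ]
 [568.6  11.4 105. ]
 [531.6   5.  105. ]] [546.4  28.7 105. ]
44.68112257232693
36.022950253155514
38.735804642733235
37.57326768126291
fj [[501.6  46.1  45. ]
 [577.8  60.   45. ]
 [576.3  73.9  45. ]]
die s [[533.2   3.6 105. ]
 [535.4  41.4 105. ]
 [567.4  56.2 105. ]
 [574.9  13.6 105. ]] [552.7  28.7 105. ]
tab [[548.1 -44.2  77. ]
 [581.4 -38.7  77. ]] 33.763289959084126
```

```bash
cat >> h.py <<'E'
S0=np.array([540.3,59.7]);YAW=0.181
def w(x,y,z):
    c,s=np.cos(YAW),np.sin(YAW); return np.array([S0[0]+c*x-s*y,S0[1]+s*x+c*y,z])
def st_of(P):
    c,s=np.cos(YAW),np.sin(YAW); d=np.array(P[:2])-S0; return np.array([c*d[0]+s*d[1],-s*d[0]+c*d[1]])
E
python3 - <<'E'
from h import *
np.set_printoptions(precision=1,suppress=True)
st=dict(tool_pos=[599.45,0.07,230.26],tcp_rot=[-179.99,.105,0])
pt=dict(plate=[(-75,-165,12),(75,-165,12),(75,165,12),(-75,165,12)],die=[(-23,-52.5,105),(23,-52.5,105),(23,-6.5,105),(-23,-6.5,105)],tab=[(-20,-119,77),(20,-119,77),(20,-131,77),(-20,-131,77)],fj=[(-40,-6.5,45),(40,-6.5,45),(40,8.5,45),(-40,8.5,45)],bar=[(-43,190,50),(43,190,50)])
for n,b,s in(("wrist",(90,0,290,260),3),("scene",(250,165,410,260),5),("side",(120,185,280,310),5)):
    im=cv2.imread(f"pics/{n}0.png")[b[1]:b[3],b[0]:b[2]]; im=cv2.resize(im,None,fx=s,fy=s,interpolation=cv2.INTER_CUBIC)
    if n=="wrist": im=im[:600]
    for k,v in pt.items():
        q=(proj(n,[w(*p) for p in v],st)-[b[0],b[1]]+.5)*s
        cv2.polylines(im,[q.round().astype(int)],True,(0,0,255),1)
    cv2.imwrite(f"pics/ov_{n}.png",im[:600])
E
```

```text
(no output)
```

View pics/ov_wrist.png

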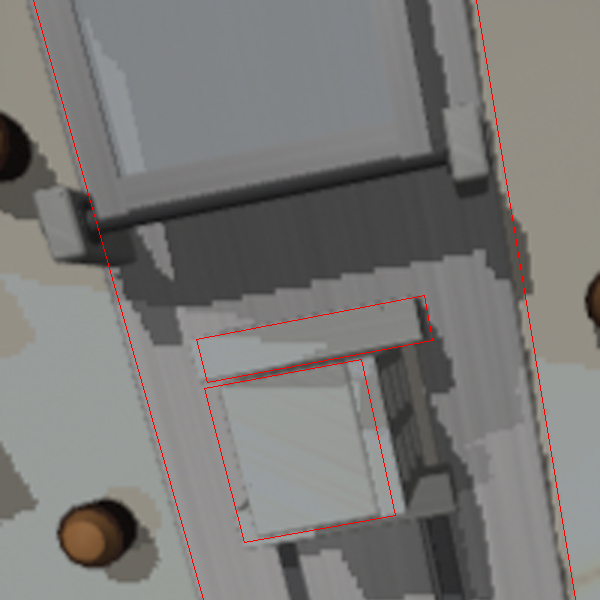

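View pics/ov_scene.png

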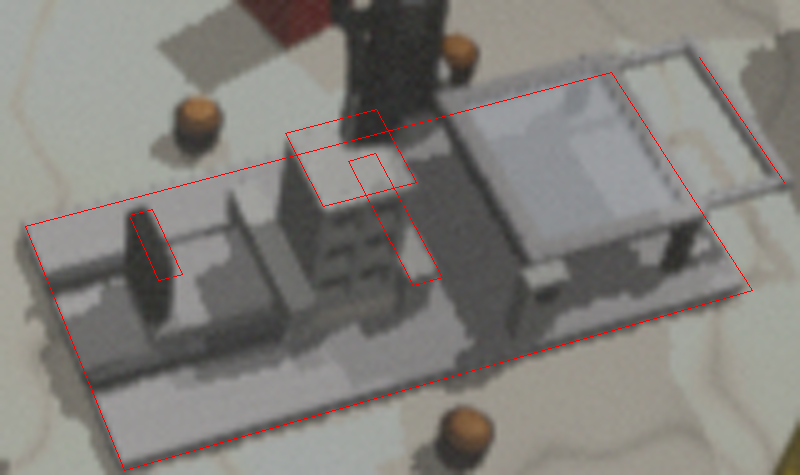

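View pics/ov_side.png

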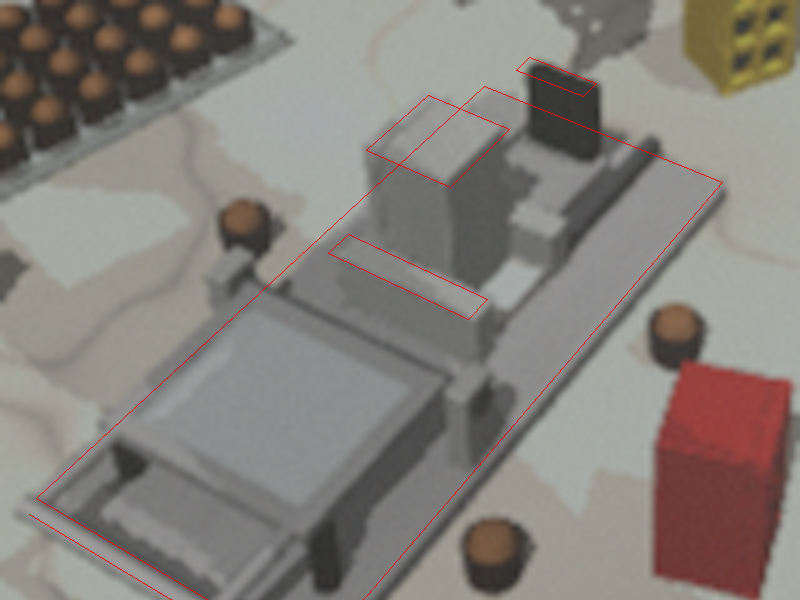

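The pitted grey block matches the description (six pits in 2 x 3, facing stand +x, seen in the scene crop at (320,215)). The measured stand pose agrees in all three views to about 2 px. I'll rotate first.

```bash
python3 -m pendant '[[[0,0,0,1],[0,0,0,1],[0,0,0,1],[0,0,0,1],[0,0,0,1],[0,0,0,1],[0,0,0,1],[0,0,0,1],[0,0,0,1],[0,0,0,1]]]' -0.1 40; python3 -c "
from h import *
print(w(0,-125,77), w(0,-29.5,105), w(0,190,50), w(0,50,50))"
```

```text
time: 0.98
tool_pos: [597.0, 0.3, 225.6]
tcp_rot: [179.6, 0.4, -47.8]
ft_force: [0.6, -0.2, 0.3]
finger_gap: 38.6
[562.80166593 -63.25802142  77.        ] [545.61039316  30.68190695 105.        ] [506.09746779 246.59619255  50.        ] [531.29933363 108.88320857  50.        ]
```

```bash
python3 -m pendant '[[[0,0,0,0.96],[0,0,0,0.96],[0,0,0,0.96],[0,0,0,0.96],[0,0,0,0.96],[0,0,0,0.96],[0,0,0,0.96],[0,0,0.5,0],[0,0,0.5,0],[0,0,0,0]]]'; cat >> h.py <<'E'
def rel(x,y,z,st=None):
    st=st or sense(); M=R.from_euler('xyz',st["tcp_rot"],degrees=True).as_matrix()
    return M.T@(w(x,y,z)-np.array(st["tool_pos"]))/20, np.degrees(YAW)
E
python3 - <<'E'
from h import *
np.set_printoptions(precision=2,suppress=True)
st=shot("wrist","w1",(60,0,460,384),2)
print(st["tool_pos"],st["tcp_rot"],rel(0,-125,43,st), st_of(st["tool_pos"]))
E
```

```text
time: 1.82
tool_pos: [594.6, 0.5, 199.8]
tcp_rot: [179.1, 0.2, -80.2]
ft_force: [-1.0, 0.0, -0.8]
finger_gap: 38.6
[594.6    0.49 199.77] [179.09   0.24 -80.23] (array([2.9 , 1.98, 7.86]), np.float64(10.3705360918679)) [ 42.75 -68.02]
```

View pics/w1_raw.png

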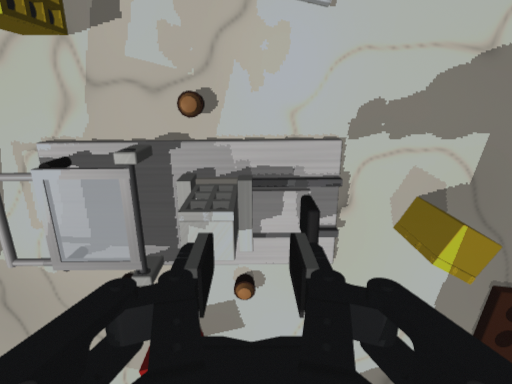

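Wrist view from the turned tool: tab at (310,220), die with pits at (210,205), flap at (90,220) and bar along x≈8. I'll check the key points by rays.

```bash
cat > ov.py <<'E'
from h import *
def ov(raw,n,st,pt,out,b=(0,0,512,384),s=2):
    im=cv2.imread(raw)[b[1]:b[3],b[0]:b[2]]; im=cv2.resize(im,None,fx=s,fy=s,interpolation=cv2.INTER_CUBIC)
    for v in pt.values():
        q=(proj(n,[w(*p) for p in v],st)-[b[0],b[1]]+.5)*s
        cv2.polylines(im,[q.round().astype(int)],True,(0,0,255),1)
    cv2.imwrite(out,im)
PT=dict(plate=[(-75,-165,12),(75,-165,12),(75,165,12),(-75,165,12)],die=[(-23,-52.5,105),(23,-52.5,105),(23,-6.5,105),(-23,-6.5,105)],tab=[(-20,-119,77),(20,-119,77),(20,-131,77),(-20,-131,77)],fj=[(-40,-6.5,45),(40,-6.5,45),(40,8.5,45),(-40,8.5,45)],bar=[(-43,190,50),(43,190,50)])
E
python3 - <<'E'
from ov import *
st=dict(tool_pos=[594.6,.49,199.77],tcp_rot=[179.09,.24,-80.23])
ov("pics/w1_raw.png","wrist",st,PT,"pics/w1ov.png",(0,100,360,300),2)
E
```

```text
(no output)
```

View pics/w1ov.png

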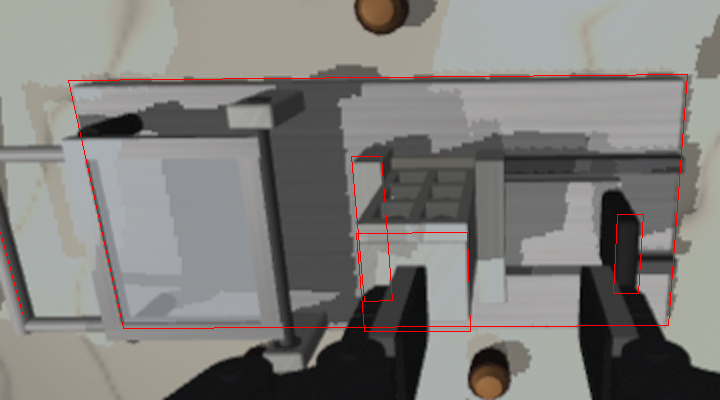

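```bash
sed -i 's/540.3,59.7/541.3,59.9/' h.py; python3 -m pendant '[[[0.7,0.5,0.2,0],[0.7,0.5,0.5,0],[0.7,0.5,0.8,0],[0.6,0.4,0.9,0],[0.2,0.1,0.9,0],[0,0,0.9,0],[0,0,0.9,0],[0,0,0.9,0],[0,0,0,0],[0,0,0,0]]]'; python3 - <<'E'
from h import *
np.set_printoptions(precision=2,suppress=True)
st=shot("wrist","w2",(100,60,460,324),2)
print(st["tool_pos"],st["tcp_rot"],rel(0,-125,43,st), st_of(st["tool_pos"]))
from ov import *
ov("pics/w2_raw.png","wrist",st,PT,"pics/w2ov.png",(100,60,460,324),2)
E
```

```text
time: 2.7
tool_pos: [562.0, -66.1, 76.1]
tcp_rot: [179.2, 0.2, -79.2]
ft_force: [0.0, 0.2, 1.3]
finger_gap: 38.4
[561.95 -66.1   76.1 ] [179.16   0.25 -79.17] (array([-0.13, -0.14,  1.65]), np.float64(10.3705360918679)) [  -2.37 -127.66]
```

View pics/w2ov.png

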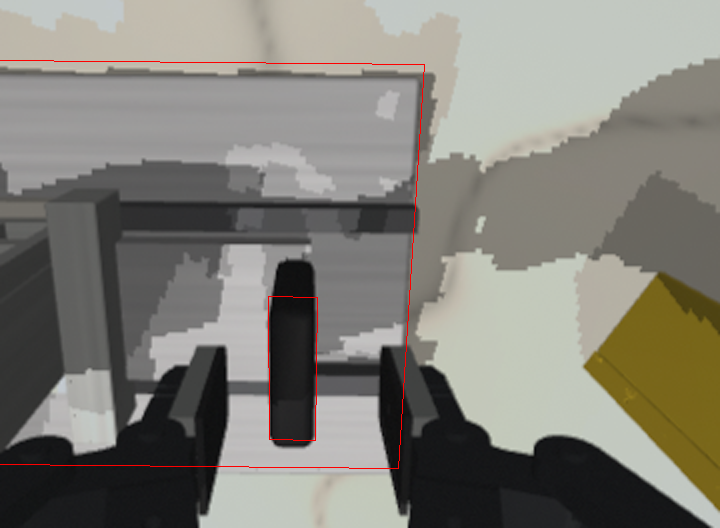

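```bash
sed -i 's/541.3,59.9/540.6,60.2/' h.py; python3 -m pendant '[[[-0.1,-0.1,0.6,0],[0,0,0.6,0],[0,0,0.3,0],[0,0,0,0],[0,0,0,0],[0,0,0,0],[0,0,0,0],[0,0,0,0],[0,0,0,0],[0,0,0,0]]]' -0.1 ; python3 -m pendant '[[[0,0,-0.02,0],[0,0,-0.02,0],[0,0,-0.02,0],[0,0,-0.02,0],[0,0,-0.02,0],[0,0,-0.02,0],[0,0,-0.02,0],[0,0,-0.02,0],[0,0,-0.02,0],[0,0,-0.02,0]]]' -1 40
```

```text
time: 3.58
tool_pos: [566.9, -63.6, 48.5]
tcp_rot: [179.6, 0.1, -79.0]
ft_force: [-0.7, -0.6, 0.4]
finger_gap: 38.2
time: 4.42
tool_pos: [567.2, -63.5, 50.0]
tcp_rot: [179.6, 0.1, -79.1]
ft_force: [5.0, -0.0, -9.3]
finger_gap: 11.0
```

```bash
python3 -m pendant '[[[0.2,0,0,0],[0.2,0,0,0],[0.2,0,0,0],[0.2,0,0,0],[0.2,0,0,0],[0.15,0,0,0],[0.1,0,0,0],[0,0,0,0],[0,0,0,0],[0,0,0,0]]]'; python3 -c "
from h import *
s=sense();print(st_of(s['tool_pos']))"
```

```text
time: 5.25
tool_pos: [571.9, -89.4, 50.0]
tcp_rot: [179.6, 0.3, -79.1]
ft_force: [1.5, 2.4, -5.2]
finger_gap: 11.4
[   3.86264303 -152.81651737]
```

```bash
python3 -m pendant '[[[0,0,0,0],[0,0,0,0],[0,0,0,0],[0,0,-0.4,0],[0,0,-0.9,0.1],[0,0,-0.9,0],[-0.2,0,-0.9,0],[-0.5,0.1,-0.9,0],[-0.9,0.1,-0.4,0],[-0.9,0,0,0]]]' 1; python3 -m pendant '[[[-0.9,0,0,0],[-0.9,0,0,0],[-0.9,0,0,0],[-0.5,0,0,0],[-0.2,0,0,0],[0,0,0,0],[0,0,0,0],[0,0,0,0],[0,0,0,0],[0,0,0,0]]]'; python3 - <<'E'
from h import *
np.set_printoptions(precision=2,suppress=True)
st=shot("wrist","w3")
print(st["tool_pos"],st["tcp_rot"],rel(0,-29.5,61,st), st_of(st["tool_pos"]))
from ov import *
ov("pics/w3_raw.png","wrist",st,PT,"pics/w3ov.png",(100,80,460,344),2)
E
```

```text
time: 6.08
tool_pos: [559.5, -44.8, 147.9]
tcp_rot: [179.6, -0.0, -79.8]
ft_force: [0.4, 0.9, 0.1]
finger_gap: 85.4
time: 6.92
tool_pos: [549.6, 24.2, 157.0]
tcp_rot: [-179.9, -0.3, -79.7]
ft_force: [0.4, 0.3, 0.7]
finger_gap: 85.7
[549.62  24.19 156.96] [-179.86   -0.32  -79.69] (array([-0.4 ,  0.13,  4.8 ]), np.float64(10.3705360918679)) [  2.39 -37.05]
```

View pics/w3ov.png

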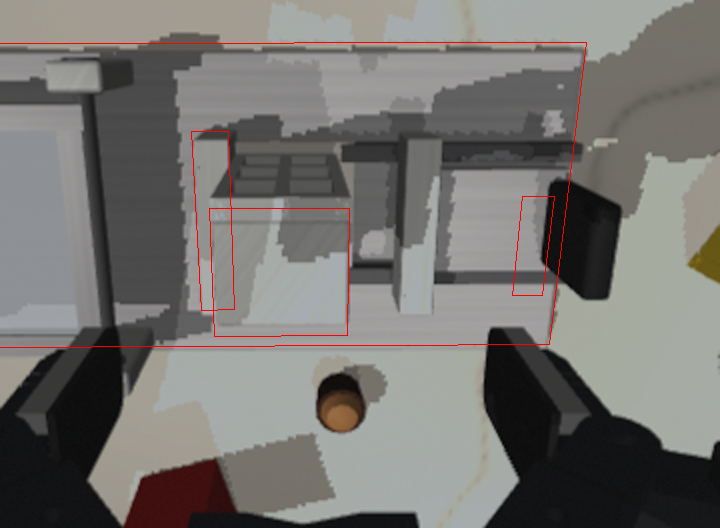

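```bash
python3 -m pendant '[[[-0.2,0,0.3,0],[-0.15,0,0.6,0],[0,0,0.8,0],[0,0,0.8,0],[0,0,0.8,0],[0,0,0.6,0],[0,0,0.2,0],[0,0,0,0],[0,0,0,0],[0,0,0,0]]]'; python3 - <<'E'
from h import *
np.set_printoptions(precision=2,suppress=True)
st=sense()
print(st["tool_pos"],st["tcp_rot"],rel(0,-29.5,61,st), st_of(st["tool_pos"]))
E
```

```text
time: 7.8
tool_pos: [545.7, 31.4, 64.2]
tcp_rot: [179.9, -0.2, -79.8]
ft_force: [-0.4, -0.5, 1.1]
finger_gap: 85.4
[545.73  31.39  64.19] [179.86  -0.24 -79.81] (array([ 0.01, -0.01,  0.16]), np.float64(10.3705360918679)) [ -0.14 -29.26]
```

```bash
python3 -m pendant '[[[0,0,0,0],[0,0,0,0],[0,0,0,0],[0,0,0,0],[0,0,0,0],[0,0,0,0],[0,0,0,0],[0,0,0,0],[0,0,0,0],[0,0,0,0]]]' -1 60; python3 - <<'E'
from h import *
np.set_printoptions(precision=2,suppress=True)
st=shot("wrist","w4")
print(st["tool_pos"],st["tcp_rot"],rel(0,-29.5,61,st), st_of(st["tool_pos"]))
from ov import *
ov("pics/w4_raw.png","wrist",st,PT,"pics/w4ov.png",(100,80,460,344),2)
E
```

```text
time: 8.63
tool_pos: [547.4, 31.4, 66.8]
tcp_rot: [-179.9, -0.3, -79.8]
ft_force: [0.4, 0.5, -0.4]
finger_gap: 45.4
[547.39  31.37  66.83] [-179.9    -0.29  -79.82] (array([-0.01,  0.08,  0.29]), np.float64(10.3705360918679)) [  1.49 -29.58]
```

View pics/w4ov.png

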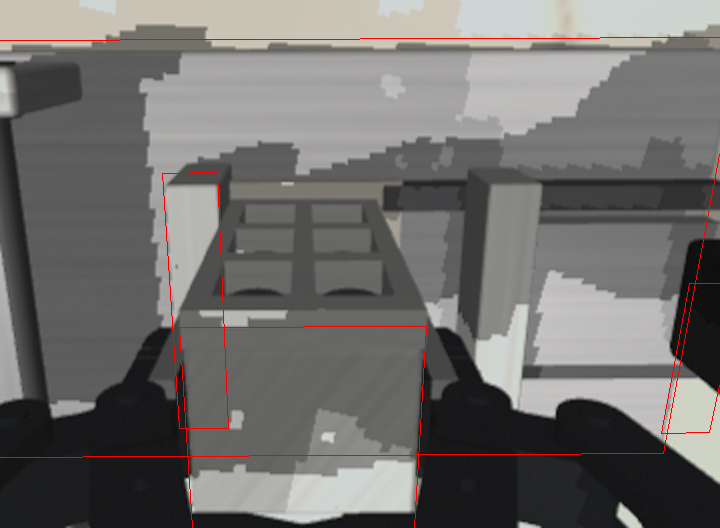

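```bash
python3 -m pendant '[[[0,0,-0.3,0],[0,0,-0.7,0],[0,0,-0.7,0],[0,0,-0.4,-0.4],[0,0,0,-0.9],[0,0,0,-0.9],[0,0,0,-0.9],[0,0,0,-0.9],[0,0,0,-0.9],[0,0,0,-0.9]]]';python3 -m pendant '[[[0,0,0,-0.9],[0,0,0,-0.9],[0,0,0,-0.9],[0,0,0,-0.9],[0,0,0,-0.9],[0,0,0,-0.9],[0,0,0,-0.9],[0,0,0,-0.9],[0,0,0,-0.9],[0,0,0,-0.9]]]'; python3 - <<'E'
from h import *
np.set_printoptions(precision=2,suppress=True)
st=sense()
print(st["tool_pos"],st["tcp_rot"],rel(0,-34,67,st), st_of(st["tool_pos"]))
E
```

```text
time: 9.52
tool_pos: [546.0, 31.1, 112.9]
tcp_rot: [179.8, -0.3, -52.2]
ft_force: [0.1, -0.5, -2.9]
finger_gap: 45.6
time: 10.35
tool_pos: [545.0, 31.3, 115.6]
tcp_rot: [179.7, 0.0, -8.8]
ft_force: [-0.2, 0.6, -3.5]
finger_gap: 45.3
[544.96  31.27 115.62] [179.68   0.04  -8.78] (array([0.12, 0.2 , 2.43]), np.float64(10.3705360918679)) [ -0.91 -29.24]
```

```bash
python3 -m pendant '[[[0,0,0,-0.9],[0,0,0,-0.9],[0,0,0,-0.9],[0,0,0,-0.7],[0,0.1,0,-0.45],[0,0.15,0,0],[0,0.1,0,0],[0,0,0,0],[0,0,0,0],[0,0,0,0]]]'; python3 - <<'E'
from h import *
np.set_printoptions(precision=2,suppress=True)
st=shot("wrist","w5")
print(st["tool_pos"],st["tcp_rot"],rel(0,-36,67,st), st_of(st["tool_pos"]))
from ov import *
ov("pics/w5_raw.png","wrist",st,PT,"pics/w5ov.png",(80,0,430,290),2)
shot("side","s5",(120,165,280,310),5)
E
```

```text
time: 11.18
tool_pos: [545.5, 24.0, 117.8]
tcp_rot: [179.7, 0.2, 9.8]
ft_force: [0.2, 0.1, -3.9]
finger_gap: 45.4
[545.47  23.97 117.78] [179.72   0.2    9.79] (array([ 0.1 , -0.04,  2.54]), np.float64(10.3705360918679)) [ -1.73 -36.52]
```

View pics/w5ov.png

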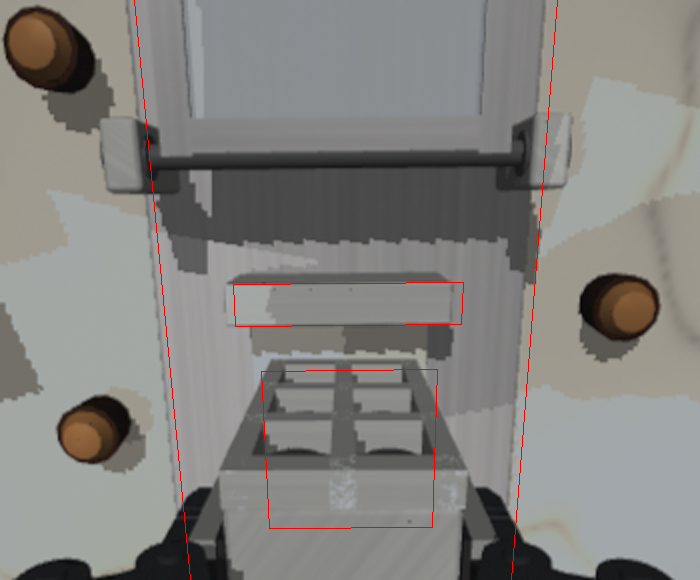

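View pics/s5.png

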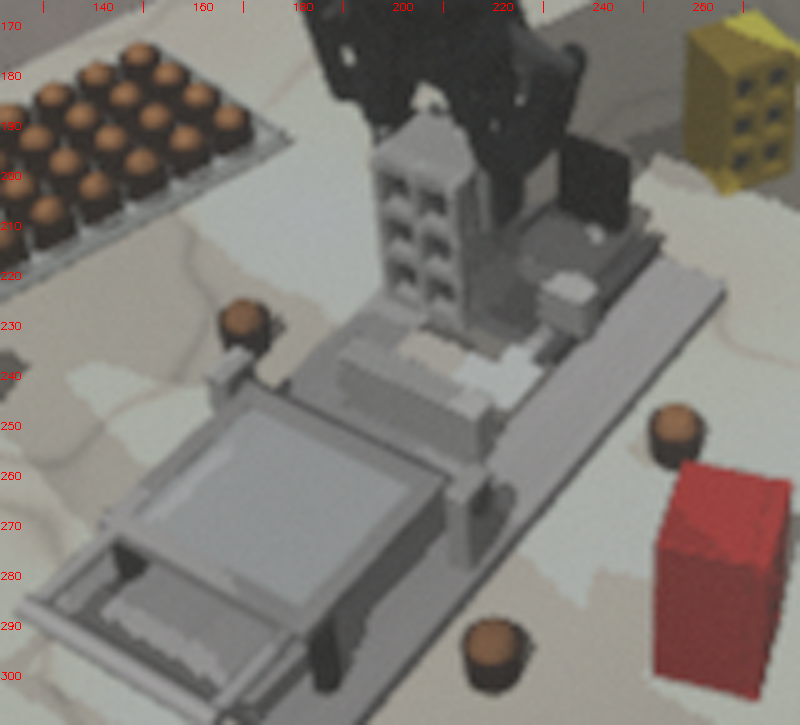

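```bash
python3 - <<'E'
from h import *
np.set_printoptions(precision=2,suppress=True)
st=dict(tool_pos=[545.47,23.97,117.78],tcp_rot=[179.72,.2,9.79])
P=lambda *a:[(80+x/2,y/2) for x,y in a]
for nm,q,z in(("jaw",P((226,326),(452,325),(231,283),(449,282)),45),("plateL/R r300",P((162,300),(526,300)),12),("posts",P((101,120),(146,120),(527,116),(572,116)),60),("dietop",P((222,470),(466,470)),0)):
    if z==0: z=117.8+(105-66.8)
    r=ray("wrist",q,z,st); print(nm,[st_of(p) for p in r])
# earlier w1 check
st=dict(tool_pos=[594.6,.49,199.77],tcp_rot=[179.09,.24,-80.23])
P=lambda *a:[(x/2,100+y/2) for x,y in a]
for nm,q,z in(("plate",P((70,83),(686,79),(666,330),(120,333)),12),("jaw",P((352,157),(382,157)),45),("dietopfront",P((357,225),(468,223)),105)):
    print(nm,[st_of(p) for p in ray("wrist",q,z,st)])
E
```

```text
jaw [array([-43.02,  -6.73]), array([37.12, -7.12]), array([-40.3 ,   8.44]), array([35.46,  8.05])]
plateL/R r300 [array([-74.81,  -2.34]), array([72.31, -3.75])]
posts [array([-73.63,  59.52]), array([-60.07,  59.38]), array([54.37, 59.26]), array([67.84, 59.12])]
dietop [array([-23.44, -11.64]), array([ 21.43, -12.01])]
plate [array([ 72.37, 163.5 ]), array([  71.23, -165.44]), array([ -79.66, -165.14]), array([-79.16, 166.39])]
jaw [array([38.72,  7.24]), array([38.59, -7.72])]
dietopfront [array([25.55, -8.06]), array([ 26.03, -53.73])]
```

```bash
sed -i 's/540.6,60.2/538.4,59.8/' h.py; python3 -m pendant '[[[-0.03,0,0.3,-0.12],[-0.03,0,0.4,0],[0,0,0.4,0],[0,0,0.4,0],[0,0,0.3,0],[0,0,0.15,0],[0,0,0,0],[0,0,0,0],[0,0,0,0],[0,0,0,0]]]'; python3 - <<'E'
from h import *
np.set_printoptions(precision=2,suppress=True)
st=sense()
print(st["tool_pos"],st["tcp_rot"],rel(0,-36,67,st), st_of(st["tool_pos"]))
E
```

```text
time: 12.12
tool_pos: [542.4, 24.0, 72.4]
tcp_rot: [179.8, 0.4, 10.4]
ft_force: [-0.4, -0.1, -3.4]
finger_gap: 45.6
[542.44  24.    72.45] [179.78   0.4   10.41] (array([0.13, 0.  , 0.27]), np.float64(10.3705360918679)) [ -2.47 -35.94]
```

```bash
python3 -m pendant '[[[0.06,0,0.05,0],[0.05,0,0.05,0],[0.02,0,0.05,0],[0.01,0,0.05,0],[0.01,0,0.05,0],[0.01,0,0.05,0],[0.01,0,0.05,0],[0.01,0,0.05,0],[0.01,0,0.05,0],[0.01,0,0.05,0]]]'; python3 - <<'E'
from h import *
np.set_printoptions(precision=2,suppress=True)
st=sense()
print(st["tool_pos"],st["tcp_rot"],rel(0,-36,67,st), st_of(st["tool_pos"]))
E
```

```text
time: 12.95
tool_pos: [548.5, 24.6, 67.1]
tcp_rot: [179.7, 0.2, 10.4]
ft_force: [-7.6, 0.2, 9.6]
finger_gap: 45.2
[548.45  24.59  67.08] [179.71   0.22  10.41] (array([-0.18, -0.02,  0.  ]), np.float64(10.3705360918679)) [  3.55 -36.44]
```

```bash
python3 -m pendant '[[[-0.1,0,-0.1,0],[-0.1,0,0,0],[-0.02,-0.1,0,0],[0,-0.1,0,0],[0,-0.05,0,0],[0,-0.05,0,0],[0,-0.03,0,0],[0,-0.03,0,0],[0,-0.03,0,0],[0,-0.03,0,0]]]'; python3 - <<'E'
from h import *
np.set_printoptions(precision=2,suppress=True)
st=sense()
print(st["tool_pos"],st["tcp_rot"],rel(0,-36,67,st), st_of(st["tool_pos"]),st["wrist_torque"])
E
```

```text
time: 13.78
tool_pos: [542.7, 29.3, 69.0]
tcp_rot: [179.4, 0.2, 10.4]
ft_force: [0.1, -5.6, -1.6]
finger_gap: 45.3
[542.7   29.32  69.04] [179.36   0.2   10.37] (array([0.06, 0.26, 0.1 ]), np.float64(10.3705360918679)) [ -1.26 -30.75] [-1.11 -0.02 -0.06]
```

```bash
python3 -m pendant '[[[0.02,0,0.06,0],[0.01,0,0.05,0],[0.01,0,0.04,0],[0,0,0.02,0],[0,0,0.02,0],[0,0,0.02,0],[0,0,0,0],[0,0,0,0],[0,0,0,0],[0,0,0,0]]]'; python3 - <<'E'
from h import *
np.set_printoptions(precision=2,suppress=True)
st=shot("wrist","w6",(80,0,430,290),2)
print(st["tool_pos"],st["tcp_rot"],rel(0,-36,67,st), st_of(st["tool_pos"]),st["wrist_torque"])
E
```

```text
time: 14.62
tool_pos: [543.7, 29.3, 67.0]
tcp_rot: [179.3, 0.2, 10.4]
ft_force: [-2.4, -3.4, 2.7]
finger_gap: 45.6
[543.7   29.34  67.02] [179.35   0.23  10.39] (array([0.01, 0.25, 0.  ]), np.float64(10.3705360918679)) [ -0.27 -30.92] [-0.53  0.5   0.03]
```

View pics/w6.png

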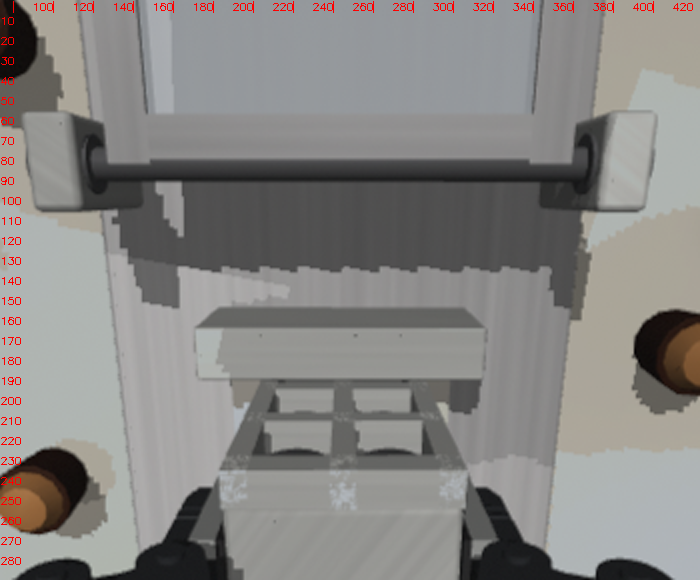

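```bash
python3 -m pendant '[[[0,0.02,0,0],[0,0.02,0,0],[0,0.02,0,0],[0,0.02,0,0],[0,0,0,0],[0,0,-0.3,0],[0,0,-0.6,0],[0,0,-0.9,0],[0,0,-0.9,0],[0,0,-0.9,0]]]' 1; python3 - <<'E'
from h import *
np.set_printoptions(precision=2,suppress=True)
st=shot("wrist","w7",(80,0,430,290),2)
print(st["tool_pos"],st["tcp_rot"], st_of(st["tool_pos"]),st["ft_force"],st["finger_gap"])
E
```

```text
time: 15.5
tool_pos: [541.6, 30.7, 139.3]
tcp_rot: [179.6, 0.5, 10.4]
ft_force: [0.5, 0.6, 0.0]
finger_gap: 85.6
[541.6   30.66 139.27] [179.63   0.54  10.41] [ -2.1  -29.24] [0.46 0.57 0.02] 85.5813828113559
```

View pics/w7.png

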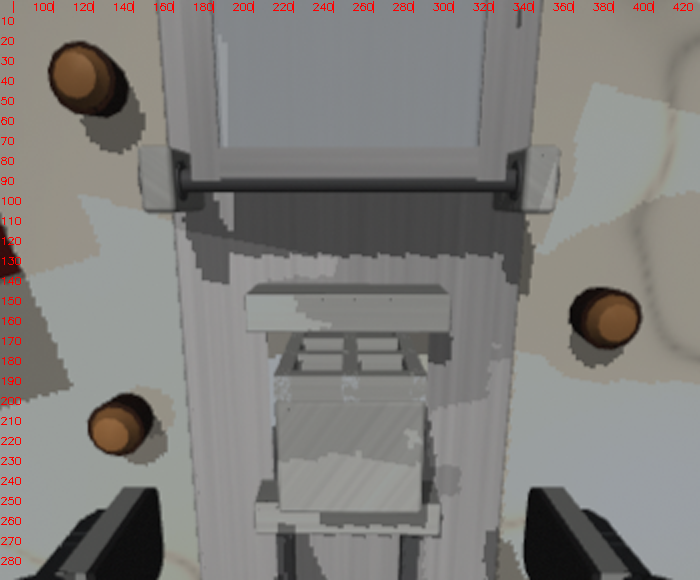

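```bash
python3 -m pendant '[[[0,0.3,-0.2,1],[0,0.3,-0.1,1],[0,0.3,0,1],[0,0.3,0,1],[0,0.3,0,1],[0.1,0.3,0,1],[0.2,0.2,0,1],[0.2,0.2,0,1],[0.2,0.2,0,1],[0.3,0.2,0,1]]]' -0.1; python3 -m pendant '[[[0.3,0.1,0,1],[0.3,0,0,1],[0.3,0,0,1],[0.3,0,0,1],[0.3,0,0,1],[0.3,0,0,1],[0.3,0,0,1],[0.3,0,0,0.9],[0.3,0,0,0.3],[0,0,0,0]]]';python3 - <<'E'
from h import *
np.set_printoptions(precision=2,suppress=True)
st=sense()
print(st["tool_pos"],st["tcp_rot"], st_of(st["tool_pos"]),rel(0,-151,50,st))
E
```

```text
time: 16.38
tool_pos: [560.6, -28.7, 167.2]
tcp_rot: [-179.8, -1.1, -37.3]
ft_force: [0.4, 0.0, 0.8]
finger_gap: 38.4
time: 17.22
tool_pos: [593.1, -77.8, 179.5]
tcp_rot: [-178.5, -1.0, -77.1]
ft_force: [-0.3, -0.1, 0.3]
finger_gap: 38.6
[593.07 -77.85 179.47] [-178.47   -0.97  -77.07] [  29.   -145.24] (array([0.11, 1.63, 6.43]), np.float64(10.3705360918679))
```

```bash
python3 -m pendant '[[[0.05,0.5,0.2,0.3],[0.05,0.5,0.5,0.2],[0,0.4,0.8,0],[0,0.15,0.9,0],[0,0,0.9,0],[0,0,0.8,0],[0,0,0.4,0],[0,0,0,0],[0,0,0,0],[0,0,0,0]]]' -0.1;python3 - <<'E'
from h import *
np.set_printoptions(precision=2,suppress=True)
st=shot("wrist","w8",(80,60,430,350),2)
print(st["tool_pos"],st["tcp_rot"], st_of(st["tool_pos"]),rel(0,-151,50,st))
E
```

```text
time: 18.05
tool_pos: [567.6, -86.9, 92.5]
tcp_rot: [-178.0, -1.1, -78.4]
ft_force: [0.1, -0.6, -0.1]
finger_gap: 38.6
[567.65 -86.92  92.48] [-177.96   -1.08  -78.36] [   2.36 -149.59] (array([0.03, 0.2 , 2.12]), np.float64(10.3705360918679))
```

View pics/w8.png

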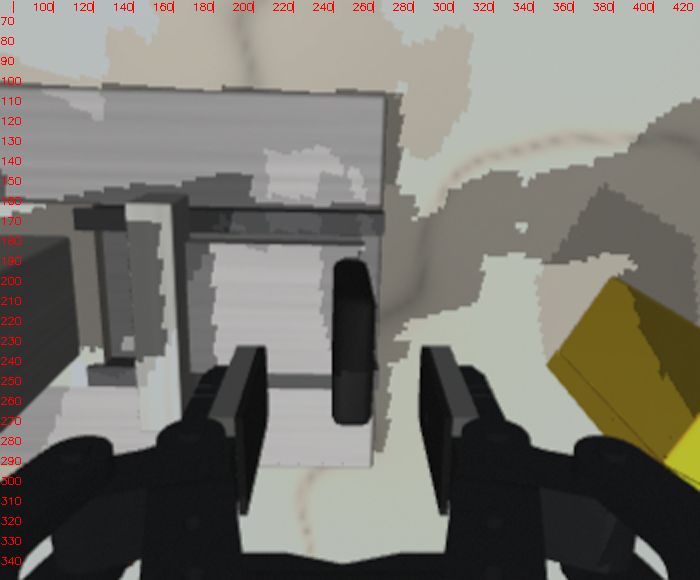

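```bash
python3 -m pendant '[[[0,0.1,0.6,0.2],[0,0,0.7,0],[0,0,0.4,0],[-0.1,0,0,0],[-0.3,0,0,0],[-0.3,0,0,0],[-0.3,0,0,0],[-0.3,0,0,0],[-0.2,0,0,0],[-0.1,0,0,0]]]' -0.1;python3 - <<'E'
from h import *
np.set_printoptions(precision=2,suppress=True)
st=sense()
print(st["tool_pos"],st["tcp_rot"], st_of(st["tool_pos"]),st["ft_force"],st["finger_gap"])
E
```

```text
time: 18.93
tool_pos: [564.3, -55.3, 60.7]
tcp_rot: [-177.5, -1.4, -79.5]
ft_force: [0.3, -2.8, -2.2]
finger_gap: 38.7
[564.28 -55.29  60.71] [-177.48   -1.37  -79.49] [   4.74 -117.87] [ 0.28 -2.76 -2.19] 38.69025885518671
```

```bash
python3 -m pendant '[[[-0.08,0,0.02,0],[-0.08,0,0.02,0],[-0.08,0,0.02,0],[-0.06,0,0.02,0],[-0.06,0,0,0],[-0.06,0,0,0],[-0.06,0,0,0],[-0.06,0,0,0],[-0.06,0,0,0],[-0.06,0,0,0]]]' -0.1;python3 - <<'E'
from h import *
np.set_printoptions(precision=2,suppress=True)
st=sense()
print(st["tool_pos"],st["tcp_rot"], st_of(st["tool_pos"]),st["ft_force"],st["finger_gap"])
E
```

```text
time: 19.77
tool_pos: [563.8, -49.2, 60.3]
tcp_rot: [-177.3, -2.1, -79.6]
ft_force: [0.6, -8.5, -2.1]
finger_gap: 38.6
[563.77 -49.21  60.32] [-177.33   -2.12  -79.61] [   5.34 -111.79] [ 0.61 -8.54 -2.14] 38.56028429241073
```

```bash
python3 -m pendant '[[[-0.09,0,0.02,0],[-0.1,0,0.02,0],[-0.11,0,0.02,0],[-0.11,0,0,0],[-0.11,0,0,0],[-0.11,0,0,0],[-0.11,0,0,0],[0.1,0,0,0],[0.2,0,0,0],[0.2,0,0,0]]]' -0.1;python3 - <<'E'
from h import *
np.set_printoptions(precision=2,suppress=True)
st=shot("wrist","w9",(80,60,430,350),2); shot("scene","s9",(250,165,410,260),5)
print(st["tool_pos"],st["tcp_rot"], st_of(st["tool_pos"]),st["ft_force"],st["finger_gap"])
E
```

```text
time: 20.6
tool_pos: [565.9, -59.2, 60.4]
tcp_rot: [-177.2, -3.3, -80.0]
ft_force: [0.6, 0.5, -0.0]
finger_gap: 38.2
[565.94 -59.21  60.35] [-177.16   -3.33  -79.97] [   5.67 -122.02] [ 0.6   0.55 -0.03] 38.19890515976424
```

View pics/w9.png

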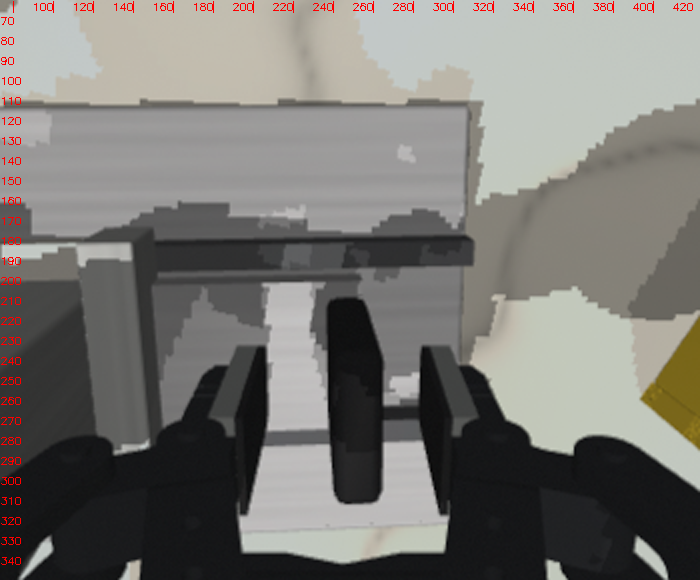

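View pics/s9.png

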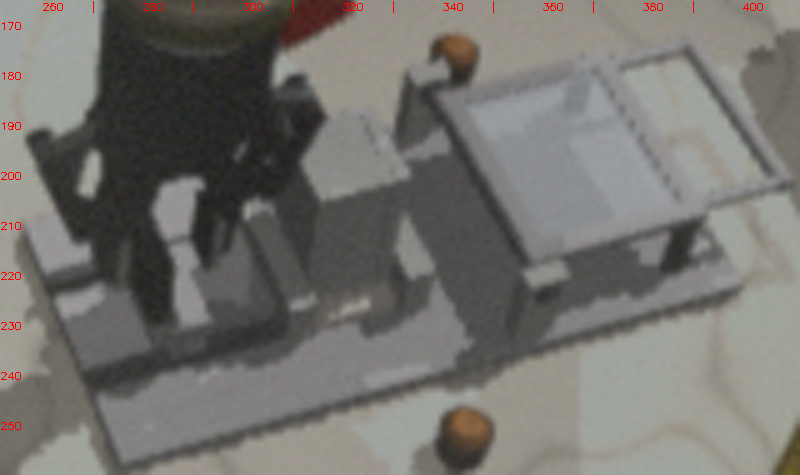

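```bash
python3 -m pendant '[[[0,0,-0.3,0],[0,0,-0.8,0],[0,0,-0.9,0],[0,0,-0.9,0],[0,0,-0.9,0],[-0.2,0,-0.6,0],[-0.5,0,0,0],[-0.8,0,0,0],[-0.9,0.1,0,0],[-0.9,0.1,0,0]]]'; python3 -m pendant '[[[-0.9,0,0,0],[-0.9,0,0,0],[-0.9,0,0,0],[-0.9,0,0,0],[-0.9,0,0,0],[-0.9,0,0,0],[-0.9,0,0,0],[-0.6,0,0,0],[-0.3,0,0,0],[0,0,0,0]]]';python3 - <<'E'
from h import *
np.set_printoptions(precision=2,suppress=True)
st=sense()
print(st["tool_pos"],st["tcp_rot"], st_of(st["tool_pos"]),rel(0,190,32,st))
E
```

```text
time: 21.53
tool_pos: [544.5, 12.7, 149.4]
tcp_rot: [-177.1, -3.2, -80.2]
ft_force: [0.7, -0.1, -0.3]
finger_gap: 38.7
time: 22.37
tool_pos: [508.9, 172.4, 132.0]
tcp_rot: [-177.7, -2.9, -79.8]
ft_force: [0.0, -0.2, 0.4]
finger_gap: 38.1
[508.87 172.45 131.98] [-177.68   -2.9   -79.82] [ -8.77 116.13] (array([-3.94, -0.23,  4.82]), np.float64(10.3705360918679))
```

```bash
python3 -m pendant '[[[-0.6,-0.1,0,0],[-0.8,-0.1,0,0],[-0.9,-0.05,0,0],[-0.8,0,0,0],[-0.4,0,0,0],[-0.1,0,0,0],[0,0,0,0],[0,0,0,0],[0,0,0,0],[0,0,0,0]]]';python3 - <<'E'
from h import *
np.set_printoptions(precision=2,suppress=True)
st=shot("wrist","w10",(80,60,430,350),2)
print(st["tool_pos"],st["tcp_rot"], st_of(st["tool_pos"]),rel(0,190,32,st))
from ov import *
ov("pics/w10_raw.png","wrist",st,PT,"pics/w10ov.png",(80,60,430,350),2)
E
```

```text
time: 23.2
tool_pos: [499.6, 242.3, 125.1]
tcp_rot: [-177.9, -3.1, -79.9]
ft_force: [-0.2, 0.6, -0.2]
finger_gap: 38.2
[499.59 242.32 125.12] [-177.92   -3.07  -79.92] [ -5.32 186.52] (array([-0.42, -0.1 ,  4.65]), np.float64(10.3705360918679))
```

View pics/w10ov.png

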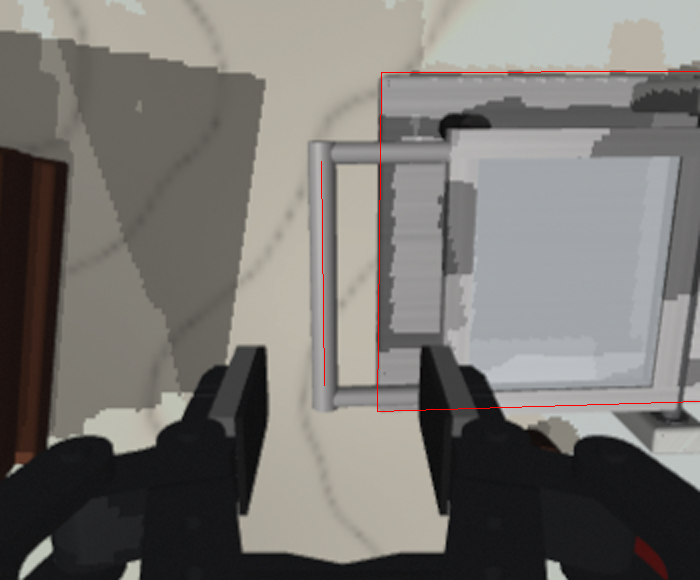

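The overlay bar (322,270) agrees with the real bar; I'm descending around it.

```bash
python3 -m pendant '[[[-0.1,-0.05,0.4,0],[-0.15,-0.05,0.7,0],[-0.1,0,0.8,0],[-0.05,0,0.8,0],[0,0,0.6,0],[0,0,0.3,0],[0,0,0,0],[0,0,0,0],[0,0,0,0],[0,0,0,0]]]';python3 - <<'E'
from h import *
np.set_printoptions(precision=2,suppress=True)
st=shot("wrist","w11",(80,60,430,350),2)
print(st["tool_pos"],st["tcp_rot"], st_of(st["tool_pos"]),rel(0,190,32,st))
E
```

```text
time: 24.08
tool_pos: [506.0, 245.5, 49.6]
tcp_rot: [-177.7, -3.1, -80.2]
ft_force: [0.4, 0.3, -0.4]
finger_gap: 38.7
[505.97 245.49  49.56] [-177.74   -3.05  -80.15] [  1.52 188.49] (array([-0.12,  0.11,  0.87]), np.float64(10.3705360918679))
```

View pics/w11.png

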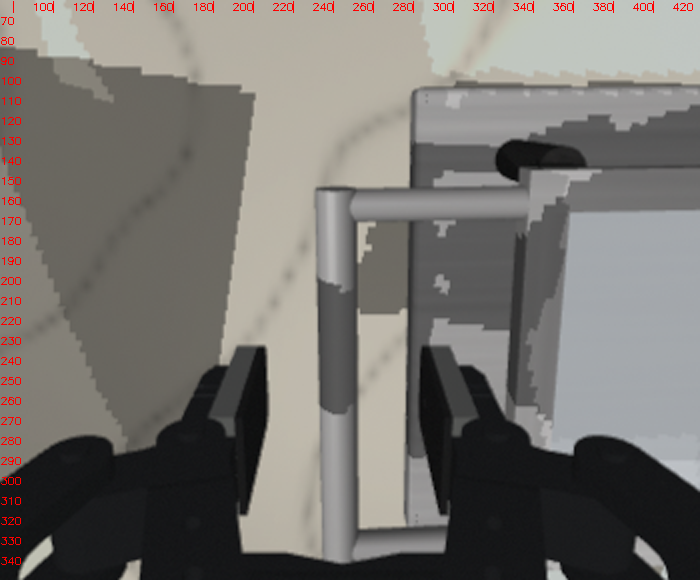

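```bash
python3 -m pendant '[[[-0.05,0.05,0.4,0],[0,0,0.35,0],[0,0,0.05,0],[0,0,0,0],[0,0,0,0],[0,0,0,0],[0,0,0,0],[0,0,0,0],[0,0,0,0],[0,0,0,0]]]';python3 - <<'E'
from h import *
np.set_printoptions(precision=2,suppress=True)
st=sense()
print(st["tool_pos"],st["tcp_rot"], st_of(st["tool_pos"]),rel(0,190,32,st),st["ft_force"])
E
```

```text
time: 24.97
tool_pos: [507.3, 246.5, 34.5]
tcp_rot: [-177.5, -3.0, -80.1]
ft_force: [0.7, 0.7, 0.2]
finger_gap: 38.3
[507.32 246.55  34.45] [-177.48   -2.99  -80.15] [  3.05 189.29] (array([-0.04,  0.16,  0.11]), np.float64(10.3705360918679)) [0.73 0.66 0.25]
```

```bash
python3 -m pendant '[[[0,0,0.02,0],[0,0,0.02,0],[0,0,0.02,0],[0,0,0,0],[0,0,0,0],[0,0,0,0],[0,0,0,0],[0,0,0,0],[0,0,0,0],[0,0,0,0]]]' -1 40;python3 - <<'E'
from h import *
np.set_printoptions(precision=2,suppress=True)
st=shot("side","s11",(80,165,280,310),4)
print(st["tool_pos"],st["tcp_rot"], st_of(st["tool_pos"]),st["ft_force"],st["finger_gap"])
E
```

```text
time: 25.8
tool_pos: [507.7, 246.3, 33.9]
tcp_rot: [-177.5, -3.0, -80.1]
ft_force: [-0.9, -0.4, 0.7]
finger_gap: 8.4
[507.68 246.33  33.89] [-177.45   -3.01  -80.14] [  3.36 189.01] [-0.91 -0.38  0.69] 8.423094360433968
```

View pics/s11.png

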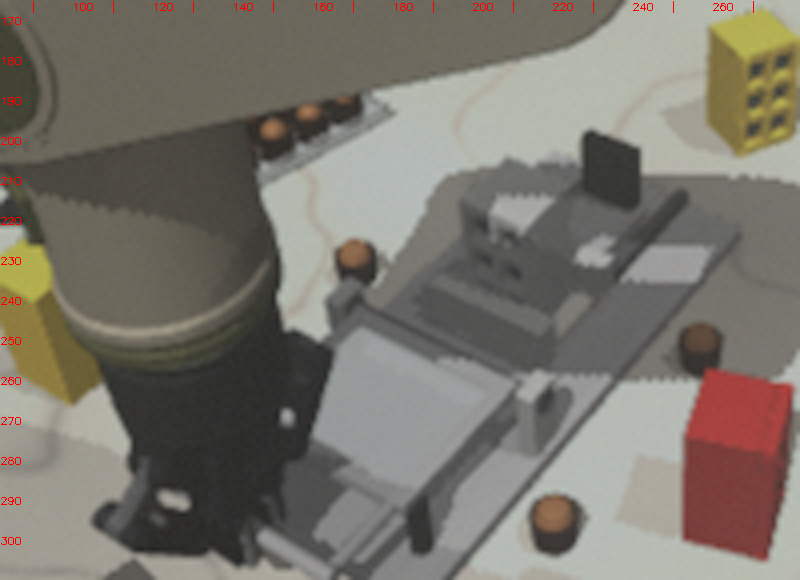

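```bash
cat > arc.py <<'E'
from h import *
import sys
np.set_printoptions(precision=3,suppress=True)
st=sense(); p=st_of(st["tool_pos"]); z=st["tool_pos"][2]
dy,dz=p[1]-49,z-33.9
th=np.degrees(np.arctan2(dz,dy)); r=np.hypot(dy,dz)
print("theta",th,"r",r,"x",p[0],"rot",st["tcp_rot"],"F",st["ft_force"],"qdmax",abs(st["qd"]).max(),"gap",st["finger_gap"])
M=R.from_euler('xyz',st["tcp_rot"],degrees=True).as_matrix()
prev=np.array([*st["tool_pos"]])
for t in map(float,sys.argv[1:]):
    g=w(p[0],49+140*np.cos(np.radians(t)),33.9+140*np.sin(np.radians(t)))
    print(t,M.T@(g-prev)/20); prev=g
E
python3 arc.py 4 8 12 16 20 24 28
```

```text
theta 0.0073666644379310935 r 139.9852399786538 x 3.3968641985510857 rot [-177.45    -3.016  -80.138] F [-0.519 -0.058  1.326] qdmax 0.061443186915909026 gap 8.1091053098869
4.0 [ 0.042 -0.022 -0.485]
8.0 [ 0.077 -0.022 -0.482]
12.0 [ 0.11  -0.022 -0.476]
16.0 [ 0.143 -0.022 -0.467]
20.0 [ 0.175 -0.022 -0.456]
24.0 [ 0.207 -0.021 -0.442]
28.0 [ 0.237 -0.021 -0.427]
```

```bash
python3 -m pendant '[[[0,0,-0.1,0],[0.01,0,-0.2,0],[0.02,-0.01,-0.24,0],[0.03,-0.01,-0.24,0],[0.04,-0.01,-0.24,0],[0.05,-0.01,-0.24,0],[0.05,-0.01,-0.24,0],[0.06,-0.01,-0.24,0],[0.07,-0.01,-0.24,0],[0.08,-0.01,-0.23,0]]]'; python3 arc.py 20 22 24 26 30 34 38 42
```

```text
time: 26.68
tool_pos: [509.1, 238.7, 81.8]
tcp_rot: [-177.4, -3.1, -80.2]
ft_force: [2.5, -3.1, -2.9]
finger_gap: 8.6
theta 19.919266246586922 r 140.6417011707162 x 3.3570021262077105 rot [-177.397   -3.114  -80.163] F [ 2.517 -3.094 -2.892] qdmax 6.5021448147078615 gap 8.634737935102713
20.0 [ 0.033 -0.     0.003]
22.0 [ 0.1   -0.011 -0.223]
24.0 [ 0.108 -0.011 -0.219]
26.0 [ 0.115 -0.011 -0.215]
30.0 [ 0.252 -0.021 -0.418]
34.0 [ 0.281 -0.021 -0.399]
38.0 [ 0.308 -0.02  -0.379]
42.0 [ 0.334 -0.019 -0.356]
```

Tracking well (r 140.6, forces about 3 N).

```bash
python3 -m pendant '[[[0.12,-0.01,-0.22,0],[0.12,-0.01,-0.22,0],[0.12,-0.01,-0.215,0],[0.125,-0.01,-0.21,0],[0.13,-0.01,-0.205,0],[0.135,-0.01,-0.2,0],[0.14,-0.01,-0.2,0],[0.15,-0.01,-0.19,0],[0.155,-0.01,-0.185,0],[0.16,-0.01,-0.18,0]]]'; python3 arc.py 40 42 46 50 54 58 62
```

```text
time: 27.52
tool_pos: [513.7, 212.9, 128.7]
tcp_rot: [-177.4, -3.0, -80.1]
ft_force: [3.6, -0.4, -3.6]
finger_gap: 8.1
theta 41.80554494063944 r 142.25996407804627 x 3.2968566013168576 rot [-177.356   -2.986  -80.137] F [ 3.643 -0.446 -3.6  ] qdmax 4.929499519923026 gap 8.051578472553404
40.0 [-0.073  0.012  0.238]
42.0 [ 0.17  -0.01  -0.176]
46.0 [ 0.357 -0.018 -0.333]
50.0 [ 0.38  -0.017 -0.307]
54.0 [ 0.4   -0.016 -0.28 ]
58.0 [ 0.419 -0.015 -0.251]
62.0 [ 0.435 -0.014 -0.222]
```

```bash
python3 - <<'E'
from h import *
shot("scene","s12",(250,100,410,260),4)
E
```

```text
(no output)
```

View pics/s12.png

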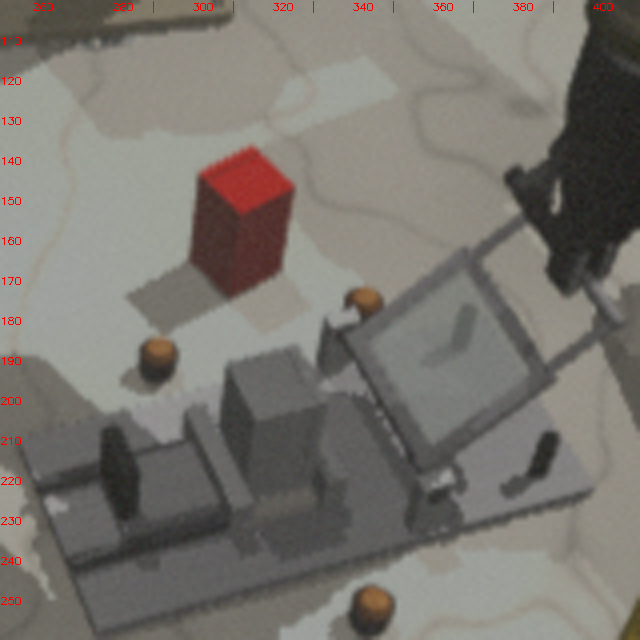

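The flap is rising with the bar held at scene (395,170), and the die is still clamped. I'm continuing.

```bash
python3 -m pendant '[[[0.19,-0.01,-0.13,0],[0.19,-0.01,-0.14,0],[0.19,-0.01,-0.14,0],[0.195,-0.01,-0.14,0],[0.2,-0.01,-0.135,0],[0.2,-0.01,-0.13,0],[0.2,-0.01,-0.125,0],[0.205,-0.01,-0.12,0],[0.205,-0.01,-0.115,0],[0.21,-0.01,-0.11,0]]]'; python3 arc.py 62 64 68 72 76 80 84 86 88 90
```

```text
time: 28.4
tool_pos: [520.8, 175.1, 161.5]
tcp_rot: [-177.3, -2.6, -80.0]
ft_force: [-1.9, 3.3, 0.1]
finger_gap: 8.5
theta 62.084327100212846 r 144.36858373297707 x 3.4052163194356417 rot [-177.34    -2.64   -80.045] F [-1.943  3.325  0.091] qdmax 6.001765546578957 gap 8.543367770205537
62.0 [0.084 0.009 0.202]
64.0 [ 0.223 -0.006 -0.101]
68.0 [ 0.455 -0.011 -0.178]
72.0 [ 0.466 -0.01  -0.145]
76.0 [ 0.475 -0.009 -0.113]
80.0 [ 0.482 -0.007 -0.079]
84.0 [ 0.486 -0.006 -0.045]
86.0 [ 0.244 -0.002 -0.01 ]
88.0 [ 0.244 -0.002 -0.001]
90.0 [ 0.244 -0.001  0.007]
```

```bash
python3 -m pendant '[[[0.22,-0.01,-0.08,0],[0.22,-0.01,-0.08,0],[0.22,-0.01,-0.07,0],[0.22,0,-0.06,0],[0.2,0,-0.05,0],[0.2,0,-0.05,0],[0.2,0,-0.04,0],[0.2,0,-0.03,0],[0.2,0,-0.03,0],[0.18,0,-0.02,0]]]'; python3 arc.py 80 82 84 86 88 90
```

```text
time: 29.23
tool_pos: [528.9, 130.6, 177.8]
tcp_rot: [-177.3, -2.6, -80.1]
ft_force: [-1.1, 0.6, -7.9]
finger_gap: 8.1
theta 81.1660591951862 r 145.60298721234815 x 3.4441486350140966 rot [-177.254   -2.613  -80.077] F [-1.092  0.645 -7.898] qdmax 5.4192124102630626 gap 8.127256689994649
80.0 [-0.111  0.015  0.295]
82.0 [ 0.243 -0.003 -0.027]
84.0 [ 0.244 -0.003 -0.019]
86.0 [ 0.244 -0.002 -0.01 ]
88.0 [ 0.244 -0.002 -0.002]
90.0 [ 0.244 -0.002  0.007]
```

```bash
python3 -m pendant '[[[0.16,0,0.02,0],[0.16,0,0.03,0],[0.15,0,0.03,0],[0.14,0,0.03,0],[0.12,0,0.03,0],[0.1,0,0.03,0],[0.07,0,0.02,0],[0.04,0,0.02,0],[0,0,0,0],[0,0,0,0]]]'; python3 arc.py 90
```

```text
time: 30.07
tool_pos: [533.5, 106.1, 178.6]
tcp_rot: [-177.2, -2.8, -80.2]
ft_force: [-2.0, 1.8, 4.1]
finger_gap: 8.5
theta 91.02569363875875 r 144.75849581420775 x 3.4684714625205713 rot [-177.198   -2.836  -80.217] F [-1.975  1.812  4.064] qdmax 0.4602726154316464 gap 8.464319300641536
90.0 [-0.141  0.013  0.23 ]
```

```bash
python3 - <<'E'
from h import *
np.set_printoptions(precision=2,suppress=True)
st=shot("scene","s13",(250,100,410,260),4); print(st["tool_pos"],st_of(st["tool_pos"]))
st=shot("side","s13b",(120,135,280,310),4); print(st["tool_pos"])
shot("wrist","w13",(80,30,480,330),2)
E
```

```text
[533.46 106.07 178.64] [ 3.47 46.41]
[533.45 106.05 178.61]
```

View pics/s13.png

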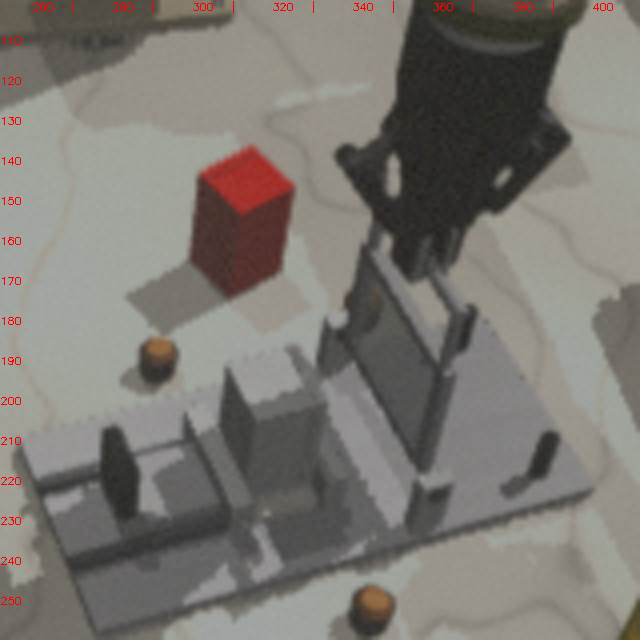

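View pics/s13b.png

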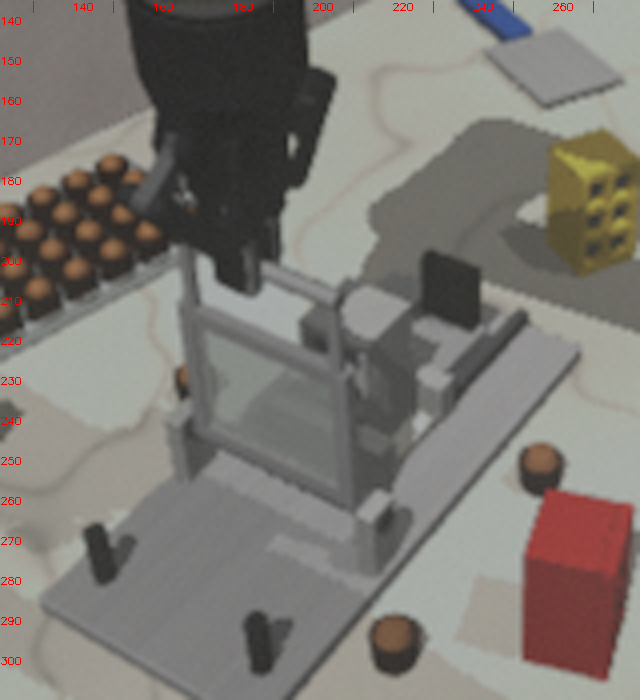

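View pics/w13.png

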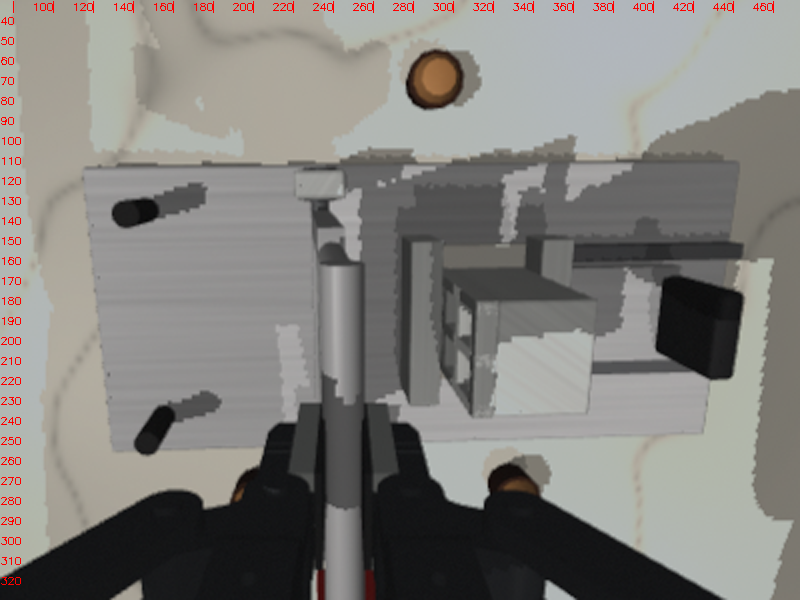

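```bash
python3 - <<'E'
from h import *
np.set_printoptions(precision=2,suppress=True)
c,s=np.cos(YAW),np.sin(YAW)
Q=np.array([[c,s,0],[-s,c,0],[0,0,1]])
z0=Q@R.from_euler('xyz',[-177.45,-3.016,-80.138],degrees=True).as_matrix()[:,2]
st=sense(); z1=Q@R.from_euler('xyz',st["tcp_rot"],degrees=True).as_matrix()[:,2]
print(z0,z1)
s0=(190-50-140+50-33.9)  # 16.1
b0=189.0-z0[1]*16.1; k=16.1+4.8
p=st_of(st["tool_pos"]); b1=p[1]-z1[1]*k; print("bar y start",b0,"now",b1,"travel",b0-b1,"bar z",st["tool_pos"][2]-z1[2]*k)
P=lambda *a:[(80+x/2,30+y/2) for x,y in a]
for nm,q,z in(("post top",P((295,171),(343,171),(343,198),(297,199)),60),("bar mid top edges",P((322,262),(364,262),(323,350),(365,350)),190),("jaw",P((402,237),(441,238),(409,403),(440,402)),45)):
    print(nm,[st_of(x) for x in ray("wrist",q,z,st)])
E
```

```text
[ 0.04 -0.05 -1.  ] [ 0.05 -0.05 -1.  ]
bar y start 189.8525841234358 now 47.58398409335788 travel 142.26860003007792 bar z 199.48873616205094
post top [array([69.96, 59.68]), array([69.76, 39.69]), array([58.71, 39.8 ]), array([58.53, 59.16])]
bar mid top edges [array([49.88, 50.93]), array([49.72, 41.71]), array([29.83, 51.07]), array([29.59, 41.52])]
jaw [array([40.45, 12.39]), array([39.73, -5.51]), array([-39.85,   7.94]), array([-39.77,  -7.24])]
```

```bash
python3 -m pendant '[[[-0.03,0,0,0],[-0.03,0,0,0],[-0.03,0,0,0],[-0.02,0,0,0],[-0.02,0,0,0],[0,0,0,0],[0,0,0,0],[0,0,0,0],[0,0,0,0],[0,0,0,0]]]'; python3 - <<'E'
from h import *
np.set_printoptions(precision=2,suppress=True)
st=shot("wrist","w14",(200,120,320,240),5)
print(st_of(st["tool_pos"]),st["tool_pos"],st["tcp_rot"],st["ft_force"])
E
```

```text
time: 31.05
tool_pos: [532.9, 108.9, 178.6]
tcp_rot: [-177.2, -2.9, -80.2]
ft_force: [-1.6, 1.6, 4.0]
finger_gap: 7.7
[ 3.46 49.26] [532.94 108.88 178.65] [-177.21   -2.9   -80.18] [-1.64  1.55  3.99]
```

View pics/w14.png

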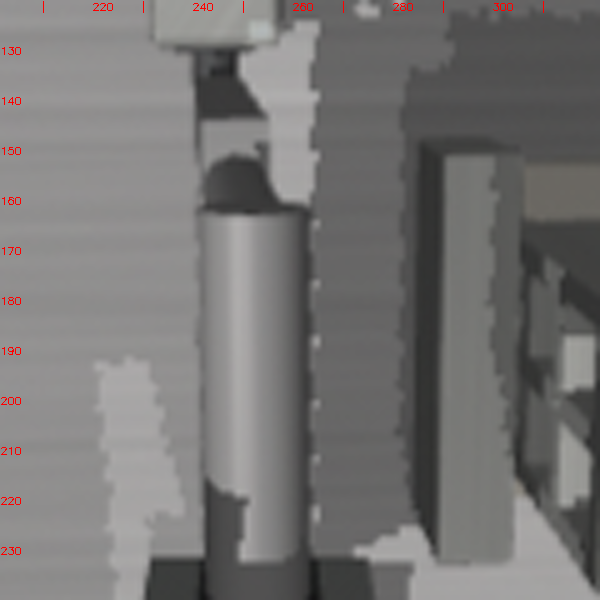

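```bash
python3 - <<'E'
from h import *
np.set_printoptions(precision=2,suppress=True)
st=sense()
P=lambda *a:[(200+x/5,120+y/5) for x,y in a]
for nm,q,z in(("bar",P((202,215),(308,215),(206,540),(311,540)),190),("rimtop z145 wide8",P((202,120),(268,120)),145),("post",P((155,40),(278,40)),60)):
    r=[st_of(x) for x in ray("wrist",q,z,st)]; print(nm,r)
E
```

```text
bar [array([49.01, 53.96]), array([48.85, 44.63]), array([18.79, 54.13]), array([18.51, 44.4 ])]
rimtop z145 wide8 [array([53.47, 53.18]), array([53.37, 45.55])]
post [array([59.73, 59.66]), array([59.49, 38.95])]
```

```bash
python3 - <<'E'
from h import *
np.set_printoptions(precision=2,suppress=True)
st=shot("scene","s15",(240,100,440,260),4); shot("side","s15b",(120,135,280,310),3)
print(st_of(st["tool_pos"]),st["tool_pos"],st["ft_force"],abs(st["qd"]).max(),st["time"],st["finger_gap"])
E
```

```text
[ 3.48 49.25] [532.95 108.87 178.64] [-1.85  0.67  4.16] 0.14063106204093567 31.1 8.057023721414954
```

View pics/s15.png

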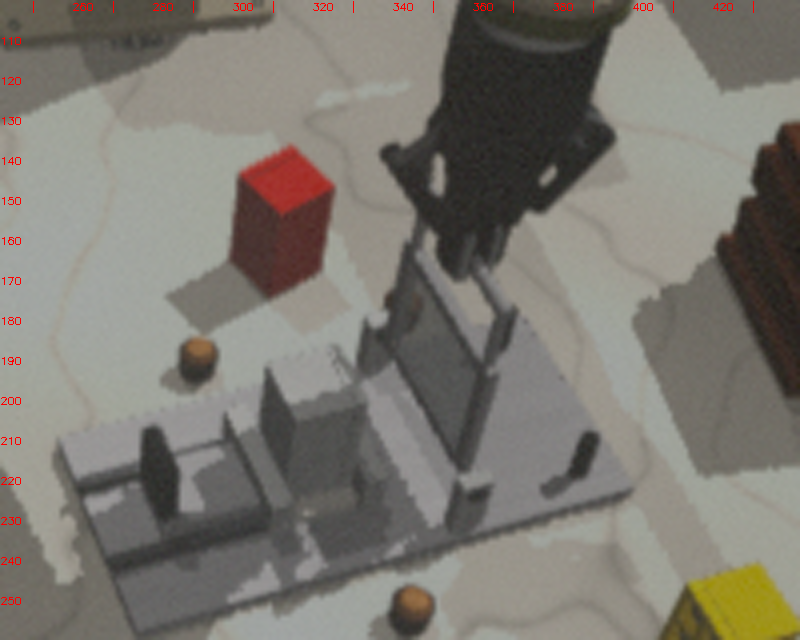

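The scene view shows the flap upright and held at (362,165). The tab is back at its original column, about 275, the die is clamped and the pralines have not moved. I'm handing in.

```bash
python3 -c "
from bench import *
print(hand_in())"
```

```text
the job is handed in; nothing more can be done
None
```

I handed the job in at about 31 s, with the die turned and clamped and the magnifier held upright by its bar. The hand-in reports no verdict.

**What I did:**
- I drew the slide jaw back about 26 mm.
- I lifted the die, turned it +90° so the pits face the magnifier, and seated it on the bed against the fixed jaw.
- I pushed the jaw back against the die and let go. The last force I read while pushing was 8.5 N, with the jaw already at its closed position; I then pushed slightly harder without a reading.
- I gripped the bar and swung the flap up slowly, then brought it back from about 1° past upright.

**Last checks:**
- **Flap:** in the wrist view, the bar, rim and hinge posts lie at stand y of about 49.3, 49.4 and 49.3 mm, so the flap is upright. The bar position worked out from the arm's pose is 50.3 mm against a nominal 50, a difference of roughly 0.1–0.4°.
- **Die:** it is centred on the jaws to about 0.5 mm with the pits towards the magnifier. The pull tab is back at its original column in the scene picture.
- **Surroundings:** the pralines and the red block look unmoved. I did not check the spare mould in a final picture, but the arm never went near it.
- **What did not match:** the tool ended tilted about 4°, and the bar slid or rolled about 5 mm along the pads during the swing. It is still gripped, at a reading of about 8 mm; the gripper read about 1 mm low on the tab and 0.6 mm low on the die.

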